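Tighten the gland nut at the bottom of the pump housing

TASK

The long T-handled socket already stands in the pump housing's deep bore, seated on the gland nut at the bottom. Turn the nut clockwise (seen from above) with it until the nut is fully tight and comes up hard against its stop, about a third of a turn away. Leave the socket standing seated on the nut, and do not disturb the loose fittings beside the housing.

Things in the scene. Friction and masses are not known exactly. Their poses are not given: they have to be found in the camera images.
- pump_housing: Grey pump housing bolted to the bench (fixed): square foot 150 x 150 x 12 mm, round barrel 98 mm across, top rim 120 mm above the bench, upright bore 58 mm across and 108 mm deep on its centre line. Two side ports with flanges 68 mm across at y = +-66 to 74 mm, 58 mm above the bench. Origin: centre of the foot's underside, on the bore's axis, z up.
- t_socket: Loose steel T-handled socket, 0.5 to 0.9 kg, 191 mm tall, upright on the nut in the bore. Origin: centre of its mouth; z up the 18 mm shank. Its cross bar lies along y, 170 mm end to end, 16 mm thick (19 mm over the last 8 mm at each end). Hub round the bar's middle: 30 mm across, z = 159 to 191 mm. It can lean 2 or 3 degrees and has about 4 degrees of turning play on the nut either way.
- t_bar (a point): Middle of the T socket's cross bar, on its centre line and the shank's axis, 175 mm above the socket's mouth: 192 mm above the bench, 72 mm above the housing's rim. Lower down the shank a collar 54 mm across centres it in the bore.
- gland_nut (a joint): Angle of the nut in rad: grows as it turns clockwise seen from above (tightens). Hard stop (fully tight) at 2.1; it starts near 0, with the cross bar at any heading. Turning it takes about 0.3 N m, so about 5 N sideways at 65 mm out along the cross bar; it stays where it is left. The socket turns with it. Negative means backed off.
- blank_flange: Bystander: loose flange disc, 90 mm across, 16 mm thick, on the bench beside the housing. Origin: centre of its underside.
- bolt_m16: Bystander: loose bolt 71 mm long lying beside the housing. Origin: centre of its underside.
- tee_3: Bystander: loose pipe tee 52 x 60 x 36 mm beside the housing. Origin: centre of its underside.
- nut_seat (a point): Centre of the top of the nut's washer flange, 17 mm above the bench, where the socket's mouth rests. The nut is a steel hexagon on the bore's floor, 34 mm across flats, 20 mm tall on that 52 mm flange. Its z points up.
Things that resemble listed ones, but are neither listed nor needed, are in the scene too. Several things have the shape of the t_socket; the one meant has the colours described above.

How it is judged (in metres and radians):
At the end, for the whole second after the job is handed in: The nut is turned clockwise to within 0.15 rad of its hard stop (angle over 1.95), and the T socket still stands upright (within 0.1 rad) and at rest in the bore, seated on the nut (mouth within 8 mm sideways and 7 mm in height of its seat) (value of joint gland_nut above 1.95 rad and z of t_socket in the frame of nut_seat below 0.007 m and horizontal distance between t_socket and nut_seat below 0.008 m and angle between t_socket's own z axis and vertical below 0.1 rad and linear speed of t_socket below 0.02 m/s); the robot touches nothing.
It fails at once if the nut was backed off by more than 0.3 rad (value of joint gland_nut below -0.3 rad).
It fails at once if a loose fitting beside the housing was moved by more than 30 mm (distance of any of blank_flange, bolt_m16, tee_3 from where it was at the start of the episode above 0.03 m).
It also fails if it takes over 42 s, if anything falls off the work surface, if the arm or the gripper's body presses on something with over 40 N, if the wrist force passes 120 N, or if a joint passes its speed limit or range.

ROBOT

A 6-joint arm with a two-finger parallel gripper is mounted at the origin on a cart in front of the work surface, level with it; the furniture and walls round the work are solid. World frame = base frame: x ahead of the robot, y to its left, z up, the work surface at z = 0. Lengths are in mm, angles in rad, forces in N, time in s.
With the tool pointing down it reaches from about 350 to 850 mm from the base axis. Payload 8.1 kg.
Tool frame: the origin (TCP) lies at the very end of the fingers, on their centre line; the grasp point (between the pads) lies 19 mm behind it; z points along the fingers, y is the line along which they close (so a half turn about z gives the same grasp; the last joint's range is limited). The gripper opens to 85 mm and grips with 20 to 120 N. Pads are 22 mm wide; open, the fingers measure 114 mm over their backs; the gripper's body (76 mm by 85 mm) begins 54 mm behind the grasp point. The pads swing forward as they close: fully open they stand 13 mm farther back than shut.
Start: joints at [1.07, 0.13, 1.488, -0, 1.523, -0.085], TCP at [242.333, 548.89, 231.292] pointing down, gripper open.
Joint ranges: [-2.96, 2.96], [-0.89, 2.26], [0.02, 2.5], [-1.34, 4.48], [0, 2.73], [-2.66, 2.66]. Speed limits (rad/s): [2.39, 2.39, 2.79, 3.14, 3.14, 3.14].

INTERFACE

Orientations are given as a 3x3 rotation matrix whose columns are the frame's x, y, z axes.
In Python, from cell import r, eyes, close_job gives the robot as it stands.
- The arm moves only by the tool apply_moves, never from a script. Its argument "deltas" is text: rows parted by semicolons, each of 5 numbers parted by spaces: the closure, from 0 (fully open) to 1 (shut), then the shift along the world's x, y, z normalised to -1 to 1, where 1 is 250 mm, then the turn about the world's z normalised to -1 to 1, where 1 is pi/2 rad. In form: claw x y z turn; .... A call has 1 to 8 rows; each row shifts and turns the commanded pose from where the row before left it; what a row does not reach is not made up. A row lasts 1/10 s, in which the tool goes at most 50 mm and 8.59 degrees, less where a joint would pass 70% of its speed; a pose out of reach is approached as far as the arm can. A call with a number of a shift or a turn outside -1 to 1 is refused whole. A call with a gripper value outside its range is refused whole. The fingers move at their own pace and stop on an object; "squeeze" is the grip in N (left out, the last holds). Time passes only in rows, so rows that do not move let the fingers close. It gives the time, the measured TCP pose, the force, the opening and the grip force at its end, in the units of the state.
- r.state(): the state, without advancing time (a new reading comes with each control period).
- eyes.camera(name): name is "scene" or "top" or "wrist"; returns (picture, depth): 480x640x3 uint8, red, green, blue; 480x640 float32, mm along the optical axis (not along the pixel's ray), 0 where there is no reading.
- eyes.camera_params(name): a dict with "intrinsics" (3x3 intrinsics, pixels), "dist_coeffs" ([k1, k2, p1, p2, k3] as OpenCV has them; the pictures are not rectified), "extrinsics" (4x4, takes a point from world to camera coordinates); the wrist camera has in their place "mount" (4x4, takes a point from camera to tool coordinates, whose origin is the TCP and whose axes are the flange's). Camera axes: x right, y up, looking along -z (the intrinsics and any distortion apply to the point x, -y, -z); pixel columns grow to the right and rows downward; lengths in mm; the calibration is good to about 2 mm. A picture is of the moment at which its call begins: read the wrist's pose just before it. camera_params takes no time and is no camera call.
- close_job(): hands the job in; it is judged then, once.
The state is a dict: "time": time; "joints": joint angles; "joint_vel": joint speeds; "tau": joint torques, N m; "ee_pos": TCP position; "ee_rot": TCP orientation; "wrist_force": force on the tool from outside, world axes, zero at the start; "moment": the same for the moment, N m; "finger_gap": opening from 0.0 (shut) to 1.0 (fully open); "finger_force": force on a finger pad.
Only numpy, scipy, OpenCV 4.12 (cv2) and the standard library are available. Lean on these libraries where they do the work, as an engineer would, in place of code of your own. Each camera call takes 0.05 s, during which the arm holds its last target. There are 200 camera calls.

## Working session

There is one attempt and no reset: what is moved stays moved. The work goes in short steps, Python scripts to look and compute and a tool call to move; the robot and the scene stay as the last step left them, time stands still between calls to the robot, and variables do not carry over. Pictures are saved under pics/ and viewed, at most 10 in all, crops included, and the job is handed in when it is done.

Besides the shell and the picture viewer there is one more tool, called after "Emit:" by a JSON object that holds its "fn" and its "kwargs". apply_moves: Moves the arm, as the interface text tells. Its arguments: {"type":"object","properties":{"deltas":{"type":"string"},"squeeze":{"type":"number"}},"required":["deltas"]}

```bash
mkdir -p pics
cat > h.py <<'E'
import numpy as np, cv2
from cell import r, eyes, close_job
def world(name,u,v,z=None,d=None,T=None):
    p=eyes.camera_params(name);K=np.array(p["intrinsics"]);D=np.array(p["dist_coeffs"])
    n=cv2.undistortPoints(np.array([[[u,v]]],float),K,D)[0,0]
    ray=np.array([n[0],-n[1],-1.])
    M=np.linalg.inv(np.array(p["extrinsics"])) if T is None else T
    o=M[:3,3]; w=M[:3,:3]@ray
    s=d if d is not None else (z-o[2])/w[2]
    return o+s*w
def wristT(st):
    T=np.eye(4);T[:3,:3]=np.array(st["ee_rot"]);T[:3,3]=st["ee_pos"]
    return T@np.array(eyes.camera_params("wrist")["mount"])
E
python3 - <<'E'
from h import *
for n in("scene","top"):
    a,d=eyes.camera(n);cv2.imwrite(f"pics/{n}0.png",a[:,:,::-1]);np.save(f"{n}0.npy",d)
    print(n,np.round(np.linalg.inv(np.array(eyes.camera_params(n)["extrinsics"])),2).tolist())
print(r.state())
E
```

```text
scene [[0.63, 0.54, -0.56, 13.58], [-0.78, 0.43, -0.46, -428.85], [-0.0, 0.72, 0.69, 839.6], [0.0, 0.0, 0.0, 1.0]]
top [[-0.03, 0.97, -0.22, 356.25], [-1.0, -0.03, 0.0, 60.8], [-0.0, 0.22, 0.97, 1261.55], [0.0, 0.0, 0.0, 1.0]]
{'time': 0.1, 'joints': array([ 1.06961121e+00,  1.31117586e-01,  1.48918827e+00, -4.04776695e-05,
        1.52301498e+00, -8.54467971e-02]), 'joint_vel': array([ 0.00019926, -0.0024714 , -0.00147841,  0.00011329,  0.00068491,
       -0.00157906]), 'tau': array([ 1.68890394e-03, -5.70955324e+01, -5.01939511e+01, -1.59015999e-04,
        8.31039855e-03,  4.84766531e-05]), 'ee_pos': array([242.09165529, 548.43293936, 230.32043885]), 'ee_rot': array([[-9.14819139e-01,  4.03862986e-01, -7.94871057e-04],
       [ 4.03863754e-01,  9.14817857e-01, -1.53506282e-03],
       [ 1.07207181e-04, -1.72532446e-03, -9.99998506e-01]]), 'wrist_force': array([-0.20194161, -0.56510772,  0.29171443]), 'moment': array([-0.00719494,  0.03605897, -0.02219954]), 'finger_force': 0.0, 'finger_gap': 0.9994761043002253}
```

View pics/scene0.png

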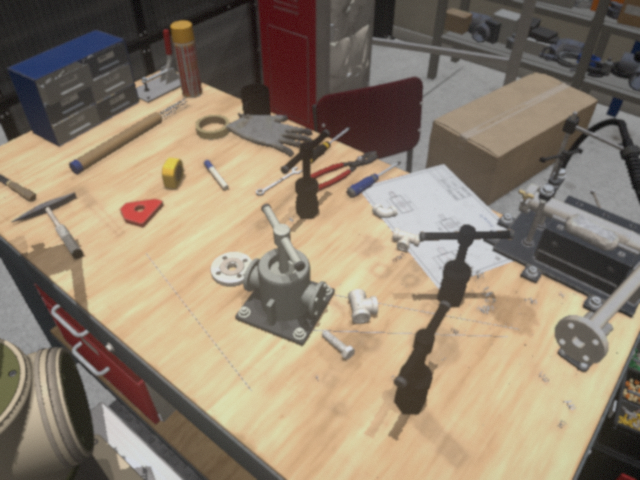

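View pics/top0.png

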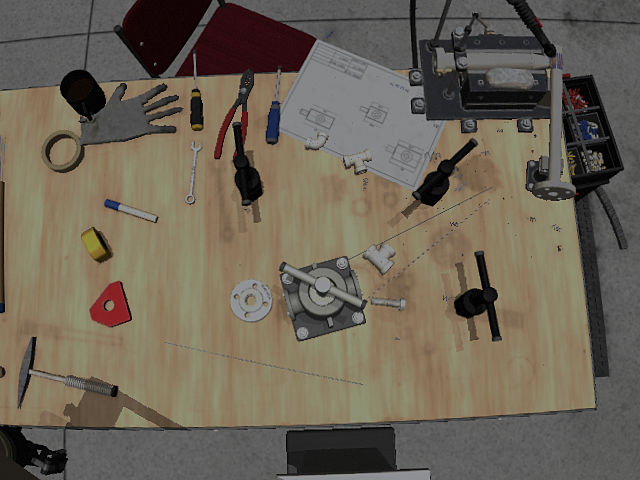

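The top view shows four T shapes. The grey one in the housing has its hub at (322,285) and bar ends at (283,266) and (364,304). The three black look-alikes are at (240,180), (440,180) and (480,300). I choose the grey one in the housing. The bystanders are the flange at (251,300), the tee at (379,257) and the bolt at (388,302).

Run:
```python
from h import *
d=np.load("top0.npy");ds=np.load("scene0.npy")
for n,D,pts in(("top",d,[(322,285),(284,267),(363,304),(303,276)]),("scene",ds,[(283,243),(267,209),(300,268)])):
    for u,v in pts:
        w=np.median(D[v-1:v+2,u-1:u+2]); print(n,u,v,np.round(world(n,u,v,d=w)), np.round(world(n,u,v,z=200)))
a=cv2.imread("pics/top0.png")[220:350,220:420];cv2.imwrite("pics/crop.png",cv2.resize(a,None,fx=4,fy=4))
```

```text
top 322 285 [511.  51. 209.] [512.  51. 200.]
top 284 267 [547. 118. 200.] [547. 118. 200.]
top 363 304 [475. -21. 201.] [475. -21. 200.]
top 303 276 [530.  84. 198.] [530.  84. 200.]
scene 283 243 [498.  33. 199.] [497.  33. 200.]
scene 267 209 [544. 113. 202.] [546. 115. 200.]
scene 300 268 [475. -24. 194.] [470. -28. 200.]
```

View pics/crop.png

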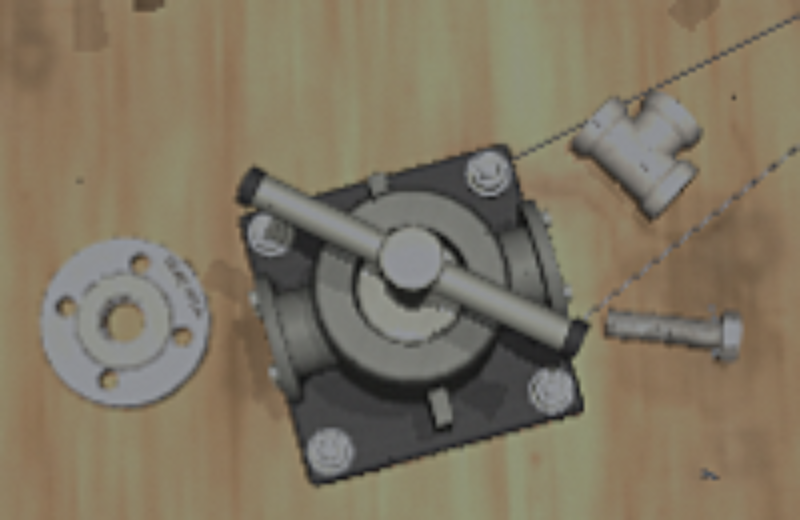

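The crop confirms it: a grey T with dark bar ends, standing in the bore. Its hub is at (511, 51) mm and the bar heads at about 63°. I'll approach above it with tool yaw near 142°, which leaves joint 6 room for the clockwise turn.

Emit:
{"fn": "apply_moves", "kwargs": {"deltas": "0 0.09 -0.165 0.05 0.07;0 0.09 -0.165 0.05 0.07;0 0.09 -0.165 0.05 0.07;0 0.09 -0.165 0.05 0.07;0 0.09 -0.165 0.05 0.07;0 0.09 -0.165 0.05 0.07;0 0.09 -0.165 0 0.07;0 0.09 -0.165 0 0.07"}}

```text
time: 0.9
ee_pos: [422.9, 217.2, 306.7]
ee_rot: [[-0.892, -0.452, 0.001], [-0.452, 0.892, 0.0], [-0.001, -0.0, -1.0]]
wrist_force: [0.6, -0.1, -0.0]
finger_gap: 1.002
finger_force: 0.0
```

Emit:
{"fn": "apply_moves", "kwargs": {"deltas": "0 0.09 -0.165 0 0.07;0 0.09 -0.165 0 0.07;0 0.09 -0.165 0 0.07;0 0.09 -0.165 0 0.07;0 0 0 0 0;0 0 0 0 0"}}

```text
time: 1.5
ee_pos: [512.3, 52.8, 305.5]
ee_rot: [[-0.621, -0.783, -0.002], [-0.783, 0.621, 0.0], [0.001, 0.001, -1.0]]
wrist_force: [-0.3, -0.5, -0.3]
finger_gap: 0.999
finger_force: 0.0
```

Run:
```python
from h import *
s=r.state();T=wristT(s);a,d=eyes.camera("wrist");cv2.imwrite("pics/w1.png",a[:,:,::-1]);np.save("w1.npy",d);np.save("T1.npy",T)
print(s["joints"],s["ee_pos"],np.degrees(np.arctan2(s["ee_rot"][1,1],s["ee_rot"][0,1])),T.round(2))
```

```text
[ 2.95599800e-03 -1.18407101e-01  1.60398069e+00  2.70734251e-04
  1.65759220e+00 -2.46800762e+00] [512.30516656  52.81299365 305.54480628] 141.57708846545955 [[-7.8000e-01 -5.9000e-01 -2.0000e-01  4.6050e+02]
 [ 6.2000e-01 -7.4000e-01 -2.6000e-01 -1.1490e+01]
 [ 0.0000e+00 -3.2000e-01  9.5000e-01  4.4934e+02]
 [ 0.0000e+00  0.0000e+00  0.0000e+00  1.0000e+00]]
```

View pics/w1.png

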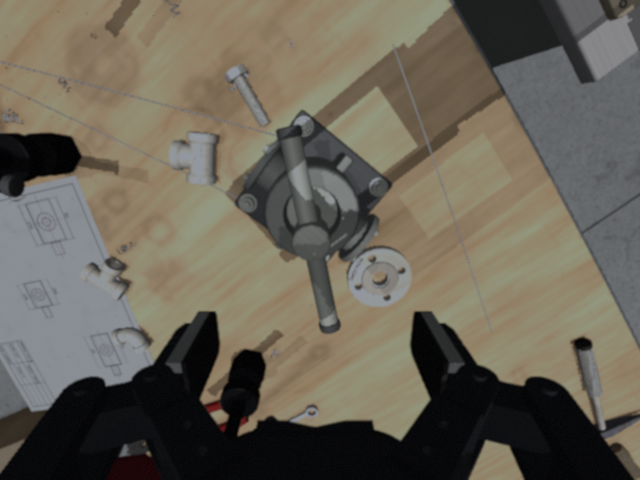

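The wrist view shows the grey T in the bore between the fingers, with its hub at about (312,240) and bar ends at (289,132) and (330,327). The flange is at (379,277), the tee at (195,158) and the bolt at (248,95).

Run:
```python
from h import *
d=np.load("w1.npy");T=np.load("T1.npy")
for u,v,z in[(312,240,208),(289,132,200),(330,326,200),(298,170,200),(323,290,200)]:
    print(u,v,world("wrist",u,v,d=np.median(d[v-1:v+2,u-1:u+2]),T=T).round(),world("wrist",u,v,z=z,T=T).round())
# hub top points from depth
v,u=np.mgrid[215:265,290:335];P=np.array([world("wrist",a,b,d=d[b,a],T=T) for a,b in zip(u.ravel(),v.ravel())])
m=P[(P[:,2]>203)&(P[:,2]<214)];print(len(m),m.mean(0).round(1),m.min(0).round(),m.max(0).round())
```

```text
312 240 [511.  50. 209.] [511.  50. 208.]
289 132 [476. -20. 203.] [476. -20. 200.]
330 326 [548. 121. 202.] [549. 122. 200.]
298 170 [488.   4. 200.] [488.   4. 200.]
323 290 [532.  91. 201.] [533.  91. 200.]
1172 [512.5  50.3 208.6] [498.  37. 203.] [528.  65. 211.]
```

Emit:
{"fn": "apply_moves", "kwargs": {"deltas": "0 0 -0.006 -0.14 0;0 0 0 -0.14 0;0 0 0 -0.13 0;0 0 0 -0.12 0;0 0 0 0 0;0 0 0 0 0", "squeeze": 40}}

```text
time: 2.15
ee_pos: [511.8, 53.5, 174.2]
ee_rot: [[-0.618, -0.786, -0.001], [-0.786, 0.618, 0.0], [0.0, 0.001, -1.0]]
wrist_force: [-0.4, -0.3, 0.7]
finger_gap: 1.001
finger_force: 0.0
```

Emit:
{"fn": "apply_moves", "kwargs": {"deltas": "1 0 0 0 0;1 0 0 0 0;1 0 0 0 0;1 0 0 0 0;1 0 0 0 0;1 0 0 0 0;1 0 0 0 0;1 0 0 0 0", "squeeze": 40}}

```text
time: 2.95
ee_pos: [513.3, 52.1, 174.9]
ee_rot: [[-0.619, -0.785, 0.002], [-0.785, 0.619, -0.0], [-0.001, -0.002, -1.0]]
wrist_force: [1.0, -1.1, 6.0]
finger_gap: 0.338
finger_force: 39.7
```

Gripped at about 29 mm, which matches the hub. Now I turn clockwise.

Emit:
{"fn": "apply_moves", "kwargs": {"deltas": "1 0 0 0 -0.06;1 0 0 0 -0.06;1 0 0 0 -0.06;1 0 0 0 -0.06;1 0 0 0 -0.06;1 0 0 0 -0.06;1 0 0 0 -0.06;1 0 0 0 -0.06"}}

```text
time: 3.75
ee_pos: [513.6, 51.8, 175.0]
ee_rot: [[-0.989, -0.145, 0.003], [-0.145, 0.989, -0.001], [-0.003, -0.001, -1.0]]
wrist_force: [3.5, -3.2, 4.5]
finger_gap: 0.341
finger_force: 39.8
```

Run:
```python
from h import *
s=r.state();a,d=eyes.camera("top");cv2.imwrite("pics/top1.png",cv2.resize(a[220:350,220:420,::-1],None,fx=4,fy=4))
print(s["joints"][5],s["wrist_force"],s["moment"])
```

```text
-1.71462245399815 [ 3.47334253 -3.22444685  4.49647492] [-0.69408252 -0.64482989  0.34041246]
```

View pics/top1.png

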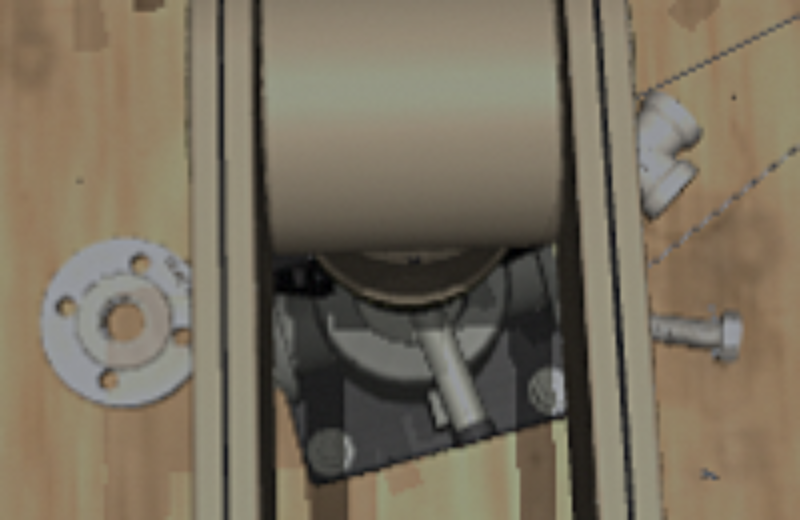

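The bar has followed the turn, from 63° to about 18°, with a reaction moment of 0.34 N m. Continuing.

Emit:
{"fn": "apply_moves", "kwargs": {"deltas": "1 0 0 0 -0.08;1 0 0 0 -0.08;1 0 0 0 -0.08;1 0 0 0 -0.08;1 0 0 0 -0.08;1 0 0 0 -0.08;1 0 0 0 -0.08;1 0 0 0 -0.08"}}

```text
time: 4.6
ee_pos: [513.5, 51.5, 175.0]
ee_rot: [[-0.653, 0.757, 0.003], [0.757, 0.653, -0.002], [-0.003, 0.001, -1.0]]
wrist_force: [2.9, -4.4, 5.8]
finger_gap: 0.337
finger_force: 39.7
```

Emit:
{"fn": "apply_moves", "kwargs": {"deltas": "1 0 0 0 -0.04;1 0 0 0 -0.04;1 0 0 0 -0.04;1 0 0 0 -0.04;1 0 0 0 0"}}

```text
time: 5.1
ee_pos: [513.5, 51.5, 175.0]
ee_rot: [[-0.447, 0.895, 0.003], [0.895, 0.447, -0.002], [-0.003, 0.002, -1.0]]
wrist_force: [2.6, -4.6, 6.0]
finger_gap: 0.337
finger_force: 39.7
```

```bash
python3 -c "
from h import *
s=r.state();print(s['joints'],s['wrist_force'],s['moment'],s['ee_pos'])"
```

```text
[ 1.61127052e-03 -6.68366870e-02  1.79312960e+00 -1.57764314e-03
  1.41234610e+00 -4.61438368e-01] [ 2.60700426 -4.62954635  6.00015948] [-0.99823499 -0.62311426  0.07177029] [513.52730128  51.45918345 175.01569512]
```

Emit:
{"fn": "apply_moves", "kwargs": {"deltas": "1 0 0 0 -0.03;1 0 0 0 -0.03;1 0 0 0 -0.03"}}

```text
time: 5.4
ee_pos: [513.5, 51.4, 175.0]
ee_rot: [[-0.317, 0.948, 0.003], [0.948, 0.317, -0.002], [-0.002, 0.002, -1.0]]
wrist_force: [2.6, -5.5, 6.3]
finger_gap: 0.338
finger_force: 39.6
```

```bash
python3 -c "
from h import *
s=r.state();print(s['joints'],s['wrist_force'],s['moment'],s['ee_pos'])"
```

```text
[ 1.60535300e-03 -6.68509195e-02  1.79312967e+00 -1.64163127e-03
  1.41230040e+00 -3.20493579e-01] [ 2.6295669  -5.49691887  6.33050823] [-1.0611086  -0.65581447  0.2821453 ] [513.54632131  51.43312855 175.02305479]
```

Emit:
{"fn": "apply_moves", "kwargs": {"deltas": "1 0 0 0 -0.03;1 0 0 0 -0.03;1 0 0 0 -0.03"}}

```text
time: 5.7
ee_pos: [513.2, 51.9, 175.0]
ee_rot: [[-0.181, 0.984, 0.002], [0.984, 0.181, -0.001], [-0.001, 0.002, -1.0]]
wrist_force: [1.9, -2.5, 7.3]
finger_gap: 0.337
finger_force: 39.7
```

```bash
python3 -c "
from h import *
s=r.state();print(s['joints'],s['wrist_force'],s['moment'],s['ee_pos'])"
```

```text
[ 1.95908611e-03 -6.69243649e-02  1.79322889e+00 -7.68054173e-04
  1.41311276e+00 -1.79492710e-01] [ 1.85723926 -2.53713198  7.28434191] [-0.40234879 -0.20080753  0.73709495] [513.19084636  51.92877401 175.00623244]
```

The moment rose to 0.74 N m, which looks like the stop. I'll confirm with a firmer grip.

Emit:
{"fn": "apply_moves", "kwargs": {"deltas": "1 0 0 0 0;1 0 0 0 -0.02;1 0 0 0 -0.02;1 0 0 0 -0.02", "squeeze": 70}}

```text
time: 6.1
ee_pos: [513.2, 52.5, 175.1]
ee_rot: [[-0.089, 0.996, 0.002], [0.996, 0.089, 0.0], [-0.0, 0.002, -1.0]]
wrist_force: [-0.4, 0.3, 6.9]
finger_gap: 0.33
finger_force: 68.4
```

```bash
python3 -c "
from h import *
s=r.state();print(s['joints'][5],s['wrist_force'],s['moment'],s['ee_pos'],s['ee_rot'])"
```

```text
-0.0863252847054217 [-0.37739408  0.32250653  6.87696712] [ 0.22817503 -0.09767616  0.47225972] [513.17502622  52.49386319 175.08603472] [[-8.86221525e-02  9.96062819e-01  2.23040468e-03]
 [ 9.96065314e-01  8.86220849e-02  1.29328845e-04]
 [-6.88434590e-05  2.23309014e-03 -9.99997504e-01]]
```

Emit:
{"fn": "apply_moves", "kwargs": {"deltas": "0 0 0 0 0;0 0 0 0 0;0 0 0 0 0;0 0 0 0 0;0 0 0 0 0;0 0 0 0 0;0 0 0 0 0;0 0 0 0 0"}}

```text
time: 6.9
ee_pos: [512.3, 52.4, 173.8]
ee_rot: [[-0.087, 0.996, -0.0], [0.996, 0.087, 0.0], [0.0, -0.0, -1.0]]
wrist_force: [-0.0, -0.3, -0.1]
finger_gap: 1.002
finger_force: 0.0
```

Emit:
{"fn": "apply_moves", "kwargs": {"deltas": "0 0 0 0.1 0;0 0 0 0.14 0;0 0 0 0.14 0;0 0 0 0.14 0;0 0 0 0 0;0 0 0 0 0"}}

```text
time: 7.5
ee_pos: [512.9, 52.4, 304.9]
ee_rot: [[-0.087, 0.996, 0.002], [0.996, 0.087, 0.0], [-0.0, 0.002, -1.0]]
wrist_force: [0.6, -0.2, -1.6]
finger_gap: 0.994
finger_force: 0.0
```

Run:
```python
from h import *
s=r.state();T=wristT(s);a,d=eyes.camera("wrist");cv2.imwrite("pics/w2.png",a[:,:,::-1])
print(s["ee_pos"],s["finger_gap"],s["wrist_force"])
h,w=d.shape;u,v=np.meshgrid(np.arange(150,500),np.arange(60,400))
P=np.array([world("wrist",0,0,d=1,T=T)])
p=eyes.camera_params("wrist");n=cv2.undistortPoints(np.stack([u.ravel(),v.ravel()],1).astype(float)[:,None],np.array(p["intrinsics"]),np.array(p["dist_coeffs"]))[:,0]
dd=d[v,u].ravel();X=np.stack([n[:,0]*dd,-n[:,1]*dd,-dd],1)@T[:3,:3].T+T[:3,3]
m=X[(X[:,2]>185)&(X[:,2]<215)&(np.hypot(X[:,0]-512,X[:,1]-51)<100)]
hub=m[m[:,2]>203.5];hub=hub[np.hypot(hub[:,0]-512,hub[:,1]-51)<25]
bar=m[np.hypot(m[:,0]-512,m[:,1]-51)>20]
vx,vy,x0,y0=cv2.fitLine(bar[:,:2].astype(np.float32),cv2.DIST_HUBER,0,.01,.01).ravel()
print(len(bar),"heading",np.degrees(np.arctan2(vy,vx)),"hub",hub.mean(0))
e=(bar[:,:2]-[512,51])@[vx,vy]
for q in(e<-60,e>60):print(bar[q].mean(0))
```

```text
[512.93327386  52.38006385 304.87155217] 0.9941375666902087 [ 0.56316243 -0.22897432 -1.58996374]
3386 heading -62.698074 hub [513.20324328  55.02809279 208.80878639]
[480.79861748 117.98123304 199.08086798]
[547.7040189  -11.39969395 200.29025013]
```

View pics/w2.png

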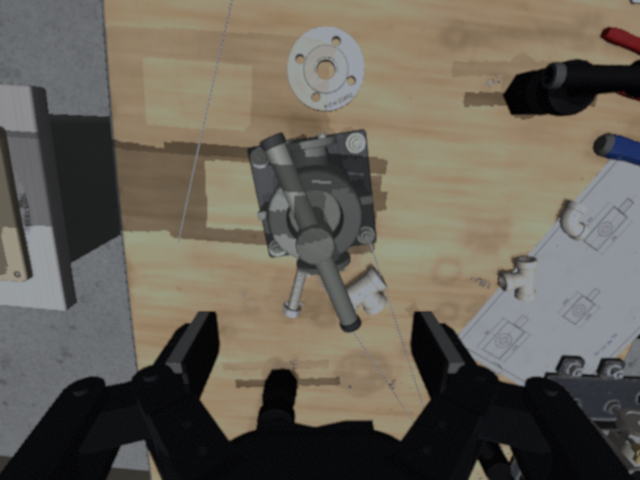

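The bar turned from +62.8° to −62.7°, about 2.19 rad, while the tool turned 2.38 rad. So the grip slipped against the stop, which agrees with the moment spike. The hub top is still at 208.8 mm, so the socket is seated and upright. In the wrist view the hub is at (315,243), and the flange (326,68), bolt (295,290) and tee (368,291) look undisturbed. Handing in.

```bash
python3 -c "
from h import *
print(close_job())"
```

```text
the job is handed in; nothing more can be done
None
```

I turned the gland nut clockwise until it came up against its stop and handed the job in (no verdict shown): the bar turned about 2.19 rad including socket play, the socket was left seated and upright, and the loose fittings looked undisturbed in the last picture.

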